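# Lock off the bench supply isolator

### The job

Isolate the bench supply for maintenance: turn the red handle of the isolator box a quarter turn anticlockwise (seen from above), fully to off. Then swing its steel lockout hasp out by the black knob as far as it goes, so that its eye stands out past the side of the box, ready for a padlock. Leave the handle off and do not shift the timer, the marker pen, the petri dish or the tip box.

Things in the scene. Friction and masses are not known exactly. Their poses are not given: they have to be found in the camera images.
- isolator: the isolator box, fixed to the worktop: grey base and white lid, 150 (its x) x 170 (its y) x 70 mm high, a conduit elbow behind it (+x side). Origin: centre of its underside on the worktop; x points away from the robot at zero yaw, y to the left, z up. The box may stand turned by up to 0.3 rad
- handle (a joint): the red isolator handle turning about a vertical axis, rad: 0 = on (grip points along the box's +x), 1.571 = off, at a hard stop (grip points along the box's +y); it grows anticlockwise seen from above. It starts near 0, stays where it is left, and needs about 0.22 N m (some 4.5 N at the grip point). Its yellow collar has a notch that lets the hasp's tail in only when the handle is at or near off
- handle_axis (a point): point on the handle's axis at the level of the lid's top, 70 mm over the worktop, at box x 0, y +35 mm; it does not turn with the handle
- handle_grip (a point): point inside the red grip, 50 mm out from the axis, 34 mm over the lid. The grip is an upright-sided bar 16 mm wide and 26 mm high (21 to 47 mm over the lid) that runs from 19 mm behind the axis to 75 mm out; the point's x axis points outward along the bar, y across it, z up. The collar under it has 38 mm radius and ends 10 mm over the lid, the red hub on it 22 mm radius up to 26 mm over the lid
- hasp (a joint): the hasp turning about a vertical pivot on the lid, rad: 0 = parked (arm along the box's +x, over the lid), 1.571 = swung out, at a hard stop (arm along the box's -y, its eye out past the lid's edge); it grows clockwise seen from above. It starts near 0, stays where it is left, and needs about 0.06 N m (some 1.5 N at the knob). Until the handle is at off its tail is stopped by the collar part of the way
- hasp_pivot (a point): point on the hasp's pivot axis at the level of the lid's top, at box x 0, y -40 mm; it does not turn with the hasp
- hasp_knob (a point): point on the centre line of the hasp's round upright black knob, 44 mm out from the pivot, 25 mm over the lid. The knob is 14 mm in diameter with a 17 mm head, from 8 to 42 mm over the lid; the flat steel arm under it is 14 mm wide, 4 to 8 mm over the lid, and ends 85 mm from the pivot. The point's x axis points outward along the arm, z up
- timer: small white lab timer, 58 x 64 x 19 mm, loose near the front left of the box; leave it. Origin: centre of its underside
- marker: marker pen, 18 x 135 x 20 mm, lying loose in front of the box; leave it. Origin: centre of its underside
- petri: petri dish, 60 mm across, 15 mm high, loose to the right of the box; leave it. Origin: centre of its underside
- tip_box: blue box of pipette tips with a clear lid, 92 x 122 x 84 mm, loose on the right of the bench; leave it. Origin: centre of its underside

How it is judged:
On the way, in this order (a step that is already met when the one before it is completed fails the run):
1. the handle is turned to off (1.45 rad or more), the hasp still in (value of joint handle above 1.45 rad and value of joint hasp below 1.2 rad), for 0.2 s.
2. the hasp is swung out (1.40 rad or more) (value of joint hasp above 1.4 rad), for 0.2 s.
At the end, for the whole second after the job is handed in: The handle stands at off (1.40 rad or more of 1.571) and the hasp is swung out (1.40 rad or more of 1.571), both at rest (value of joint each of handle, hasp above 1.4 rad and velocity of joint handle between -0.05 and 0.05 rad/s and velocity of joint hasp between -0.05 and 0.05 rad/s); the robot touches nothing.
It fails at once if one of the other things (timer, marker, petri dish, tip box) is shifted by more than 25 mm (distance of any of timer, marker, petri, tip_box from where it was at the start of the episode above 0.025 m).
It also fails if it takes over 48 s, if anything falls off the work surface, if the arm or the gripper's body presses on something with over 40 N, if the wrist force passes 120 N, or if a joint passes its speed limit or range.

### The arm

A 7-joint arm with a two-finger parallel gripper is mounted at the origin on a cart in front of the work surface, level with it; the furniture and walls round the work are solid. World frame = base frame: x ahead of the robot, y to its left, z up, the work surface at z = 0. Lengths are in m, angles in rad, forces in N, time in s.
With the tool pointing down it reaches from about 0.425 to 0.925 m from the base axis. Payload 6.8 kg.
Tool frame: the origin (TCP) lies between the finger pads; the fingertips stand 17 mm ahead of it and the grasp point (between the pads) lies 2 mm behind it; x points along the fingers, y is the direction in which the jaws open and shut, and the axes are right-handed (so a half turn about x gives the same grasp; the last joint's range is limited). The gripper opens to 85 mm and grips with 20 to 120 N. Pads are 22 mm wide; open, the fingers measure 114 mm over their backs; the gripper's body (76 mm by 85 mm) begins 54 mm behind the grasp point. The pads swing forward as they close: fully open they stand 13 mm farther back than shut.
Start: joints at [-1.302, 0.477, 0.022, 1.555, -0.011, 1.109, -0.083], TCP at [0.248, 0.628, 0.248] pointing down, gripper open.
Joint ranges: [-2.96, 2.96], [-0.34, 2.1], [-1.41, 1.46], [0.24, 2.44], [-1.37, 4.51], [0.17, 1.92], [-2.96, 2.96]. Speed limits (rad/s): [2.39, 2.39, 3.14, 3.14, 3.14, 3.14, 3.14].

### API

Orientations are given as a rotation vector (axis times angle).
In Python, from bench import r gives the robot as it stands. The module is installed in compiled form; this text tells all that it offers.
- The arm moves only by the tool apply_moves, never from a script. Its argument "increments" is text: rows parted by semicolons, each of 7 numbers parted by spaces: the finger opening in mm, from 0 to 85.4, then the shift along the tool's x, y, z normalised to -1 to 1, where 1 is 100 cm, then the turn, a rotation vector about the tool's x, y, z normalised to -1 to 1, where 1 is 0.12 rad. In form: gripper x y z wx wy wz; .... A call has exactly 8 rows; each row shifts and turns the commanded pose from where the row before left it, along the tool's axes as they then stand; what a row does not reach is not made up. A row lasts 1/10 s, in which the tool goes at most 50 mm and 8.59 degrees, less where a joint would pass 70% of its speed; a pose out of reach is approached as far as the arm can. A call with a number of a shift or a turn outside -1 to 1 is refused whole. A call with a gripper value outside its range is refused whole. The fingers move at their own pace and stop on an object; "squeeze" is the grip in N (left out, the last holds). Time passes only in rows, so rows that do not move let the fingers close, or fill a call up. It gives the time, the measured TCP pose, the force and the opening at its end, in the units of the state.
- r.get_obs(): the state, without advancing time (a new reading comes with each control period).
- r.grab_frame(name): name is "scene" or "top"; returns a dict with "color" (480x640x3 uint8, blue, green, red), "fx", "fy", "cx", "cy" (pixels), "k1" (the pictures are not rectified: a ray, as slopes to the right and down, at radius r is drawn at 1 + k1 r^2 times it, then the intrinsics apply), "origin" and "orientation" of the camera in the world. Camera axes: x right, y up, looking along -z (the intrinsics and any distortion apply to the point x, -y, -z); pixel columns grow to the right and rows downward; lengths in m; the calibration is good to about 2 mm. A picture is of the moment at which its call begins. There is no depth.
- r.hand_in(): hands the job in, once; it reports no verdict.
The state is a dict: "clock": time; "joints": joint angles; "qvel": joint speeds; "tau": joint torques, N m; "tcp_pos": TCP position; "orientation": TCP orientation; "contact_force": force on the tool from outside, world axes, zero at the start; "moment": the same for the moment, N m; "grip_width": finger opening in m.
Only numpy, scipy, OpenCV 4.12 (cv2) and the standard library are available. Lean on these libraries where they do the work, as an engineer would, in place of code of your own. Each camera call takes 0.05 s, during which the arm holds its last target. There are 200 camera calls.

## Working session

There is one attempt and no reset: what is moved stays moved. The work goes in short steps, Python scripts to look and compute and a tool call to move; the robot and the scene stay as the last step left them, time stands still between calls to the robot, and variables do not carry over. Pictures are saved under pics/ and viewed, about 8 in all and at most 12, crops included, and the job is handed in when it is done.

Besides the shell and the picture viewer there is one more tool, called after ">>>" as name(argument=value, ...), one argument or row to a line, values as JSON. apply_moves: Moves the arm, as the interface text tells. Scaled input: -1 to 1 covers 100 cm each way for a shift and 0.12 rad each way for a turn. Its arguments: {"type":"object","properties":{"increments":{"type":"string"},"squeeze":{"type":"number"}},"required":["increments"]}

```bash
mkdir -p pics
python3 - <<'E'
from bench import r
import cv2,numpy as np
o=r.get_obs();print(o)
for n in("scene","top"):
    f=r.grab_frame(n);cv2.imwrite(f"pics/{n}0.png",f["color"])
    print(n,{k:v for k,v in f.items() if k!="color"})
E
```

```text
{'clock': 0.0, 'joints': array([-1.30208228,  0.47781121,  0.02233914,  1.55645501, -0.01150047,
        1.10929945, -0.08310639]), 'qvel': array([-0.00075172,  0.00154537, -0.00077368, -0.00020665, -0.00069291,
       -0.0003871 , -0.00124506]), 'tau': array([-6.62956222e-05, -5.96434522e+01,  1.60789076e+00, -2.81192476e+01,
        1.25276449e-02,  9.23612126e-03,  3.23968436e-05]), 'tcp_pos': array([0.24817693, 0.62711407, 0.24731672]), 'orientation': array([ 0.29418193,  1.55071564, -0.29707506]), 'contact_force': array([ 0.08850802,  0.2090543 , -0.14634096]), 'moment': array([0.00805279, 0.00354217, 0.02495469]), 'grip_width': 0.0855720328099102}
scene {'fx': 585.5267383832254, 'fy': 585.5267383832254, 'cx': 314.95337291858004, 'cy': 232.8489701877209, 'k1': -0.09784471183326225, 'origin': array([-0.06999647, -1.10626155,  0.84921086]), 'orientation': array([ 0.96600053, -0.27691384, -0.46660675])}
top {'fx': 582.3739200933047, 'fy': 582.3739200933047, 'cx': 329.0104074213364, 'cy': 237.0182405380725, 'k1': -0.014114076537907425, 'origin': array([ 0.40770589, -0.10657572,  1.33117235]), 'orientation': array([ 0.05311621, -0.09289755, -1.56436839])}
```

View pics/top0.png

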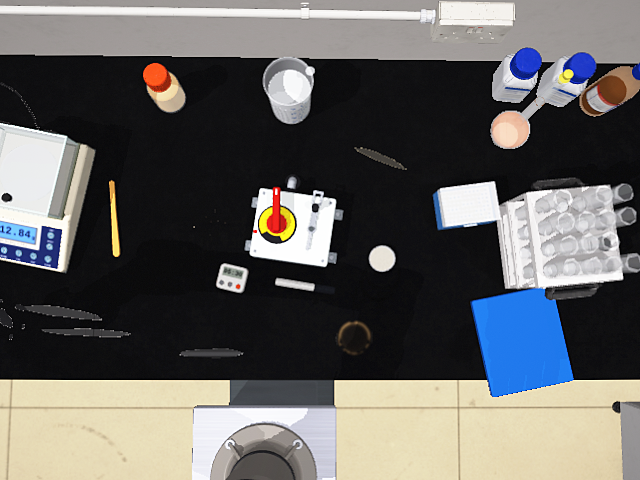

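View pics/scene0.png

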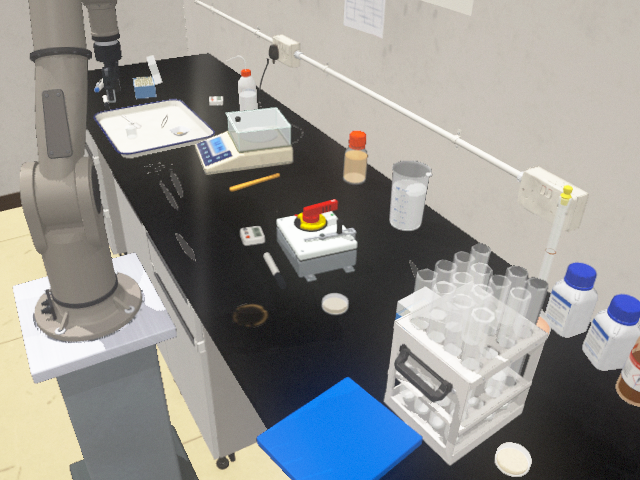

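The top view shows the box around px (293,227), with the collar at (277,224), the red grip pointing up the image to about (277,190), and the hasp knob near (315,208). The timer is at (232,278), the marker at (300,285) and the petri dish at (382,258). Next I'll measure these points.

```bash
cat > h.py <<'E'
import cv2,numpy as np
from scipy.spatial.transform import Rotation as R
def K(f):return np.array([[f["fx"],0,f["cx"]],[0,f["fy"],f["cy"]],[0,0,1]]),np.array([f["k1"],0,0,0,0.])
def cast(f,px,z):
    k,d=K(f);u=cv2.undistortPoints(np.array(px,float).reshape(-1,1,2),k,d)[:,0]
    v=np.c_[u[:,0],-u[:,1],-np.ones(len(u))]@R.from_rotvec(f["orientation"]).as_matrix().T
    return f["origin"]+v*((z-f["origin"][2])/v[:,2])[:,None]
def proj(f,p):
    q=(np.atleast_2d(p)-f["origin"])@R.from_rotvec(f["orientation"]).as_matrix()
    k,d=K(f);return cv2.projectPoints(q*[1,-1,-1],np.zeros(3),np.zeros(3),k,d)[0][:,0]
def mask(im,lo,hi,roi):
    x,y,w,h=roi;m=np.zeros(im.shape[:2],np.uint8)
    m[y:y+h,x:x+w]=cv2.inRange(cv2.cvtColor(im,cv2.COLOR_BGR2HSV),lo,hi)[y:y+h,x:x+w];return m
def pts(m):return np.argwhere(m)[:,::-1]
RED=((0,150,90),(8,255,255));YEL=((18,130,90),(35,255,255))
E
python3 - <<'E'
from bench import r
from h import *
f=r.grab_frame("top");im=f["color"]
roi=(235,170,115,105)
y=pts(mask(im,*YEL,roi));yw=cast(f,y,.08)[:,:2].astype(np.float32)
print("collar",cv2.minEnclosingCircle(yw),len(y))
rd=pts(mask(im,*RED,roi));rw=cast(f,rd,.117)[:,:2].astype(np.float32)
print("red rect",cv2.minAreaRect(rw),cv2.fitLine(rw[rw[:,0]>np.median(rw[:,0])],2,0,.01,.01).ravel(),rw.min(0),rw.max(0))
w=mask(im,(0,0,150),(180,60,255),roi);cs=cv2.findContours(w,0,2)[0];c=max(cs,key=cv2.contourArea)
c=cv2.convexHull(c);wl=cast(f,c[:,0],.07)[:,:2].astype(np.float32);print("lid",cv2.minAreaRect(wl),cv2.minAreaRect(c))
s=r.grab_frame("scene");im2=s["color"]
y=pts(mask(im2,*YEL,(260,190,110,90)));print("scene collar",cv2.minEnclosingCircle(cast(s,y,.08)[:,:2].astype(np.float32)))
a=cv2.resize(im[170:275,240:350],None,fx=5,fy=5,interpolation=2)
b=cv2.resize(im2[190:285,265:365],None,fx=3.5,fy=3.5,interpolation=2)
cv2.imwrite("pics/c1.png",a)
cv2.imwrite("pics/c2.png",cv2.resize(im2[190:285,265:365],None,fx=5,fy=5,interpolation=2))
E
```

```text
collar ((0.5531494617462158, -0.024568084627389908), 0.039455611258745193) 551
red rect ((0.5697448253631592, -0.02543700486421585), (0.05809743329882622, 0.10812219977378845), 66.06452941894531) [ 0.9999217   0.01251557  0.5903162  -0.0255729 ] [ 0.53063077 -0.04688319] [0.62628    0.02184763]
lid ((0.5532960295677185, -0.06022632122039795), (0.19170008599758148, 0.16294236481189728), 82.1626968383789) ((292.9599609375, 224.27999877929688), (88.52977752685547, 74.38763427734375), 8.130102157592773)
scene collar ((0.5489925742149353, -0.030353978276252747), 0.045082930475473404)
```

View pics/c1.png

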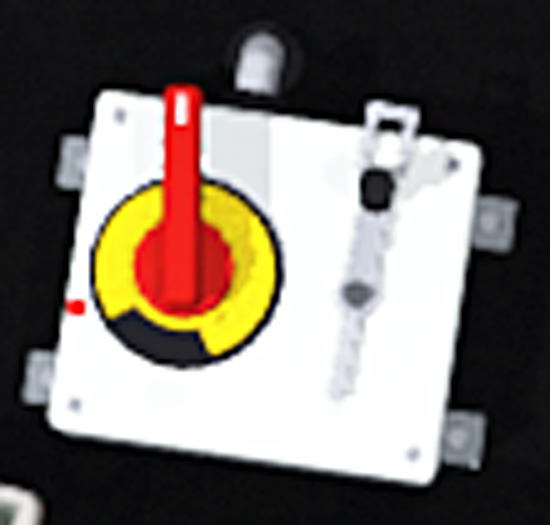

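Run:
```python
from bench import r
from h import *
f=r.grab_frame("top")
g=lambda p,z:cast(f,np.array(p,float)/5+[240,170]-.4,z)[:,:2]
c=g([(100,90),(482,145),(437,487),(48,433)],.07);print(c,c.mean(0))
for a,b in((3,0),(2,1),(1,0),(2,3)):
    d=c[a]*0+c[b]-c[a];print(np.linalg.norm(d),np.degrees(np.arctan2(d[1],d[0])))
ax=g([(186,272)],.08)[0];pv=g([(358,292)],.078)[0];kn=g([(378,188)],.112)[0]
print("axis",ax,"pivot",pv,"knob",kn,np.linalg.norm(kn-pv),np.linalg.norm(ax-pv),np.degrees(np.arctan2(*(ax-pv)[::-1])))
tip=g([(183,90)],.117)[0];back=g([(181,310)],.117)[0];print("tip",tip,back,np.linalg.norm(tip-back))
```

```text
[[ 0.63306156  0.01393062]
 [ 0.61006997 -0.15331958]
 [ 0.46025046 -0.13424016]
 [ 0.48273599  0.03410446]] [ 0.5465295  -0.05988117]
0.15167320736509432 -7.643483754596565
0.15102950576765314 -7.257517042300419
0.16882311284314358 82.17271134447203
0.16983966288405858 82.39212195773037
axis [ 0.55204868 -0.0252602 ] pivot [ 0.54407882 -0.09951887] knob [ 0.5846212  -0.10785516] 0.04139055567290544 0.07468512671412339 83.87414016710783
tip [ 0.62495104 -0.02544897] [ 0.53176712 -0.02577307] 0.09318448775343732
```

View pics/c2.png

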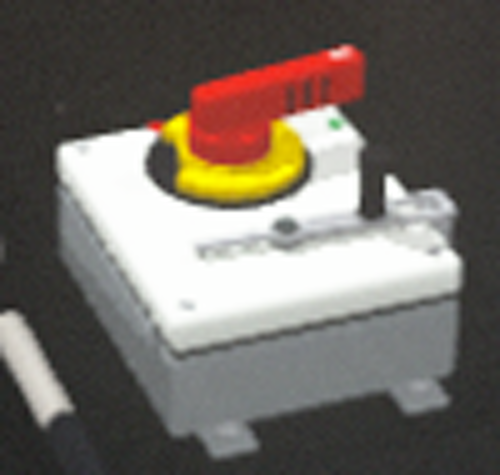

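```bash
cat >> h.py <<'E'
BY=-.1305;BC=np.array([.546,-.0600,.07])
BR=R.from_euler("z",BY)
def W(x,y,z):return BC+BR.apply([x,y,z])   # box mm->world, z over lid
def tool(p,o):return R.from_rotvec(o["orientation"]).inv().apply(np.array(p)-o["tcp_pos"])
E
python3 - <<'E'
from bench import r
from h import *
o=r.get_obs();T=R.from_rotvec(o["orientation"]);print(T.as_matrix().round(3))
for s in(1,-1):
    y=BR.apply(np.array([-1,1,0])/2**.5*s);x=np.array([0,0,-1.]);G=R.from_matrix(np.c_[x,y,np.cross(x,y)])
    print(s,G.as_matrix().round(3),(T.inv()*G).as_rotvec(),"j7",o["joints"][6])
p=[W(.05,.008,.04),np.array([.42,.42,.33])];print(p)
print("to way",tool(p[1],o))
E
```

```text
[[-0.     0.368  0.93 ]
 [-0.001  0.93  -0.368]
 [-1.    -0.001  0.   ]]
1 [[ 0.    -0.609  0.793]
 [ 0.     0.793  0.609]
 [-1.     0.     0.   ]] [-1.03168306e+00 -3.64779845e-04  8.06462617e-04] j7 -0.08310714574769376
-1 [[-0.     0.609 -0.793]
 [ 0.    -0.793 -0.609]
 [-1.     0.    -0.   ]] [2.10990938e+00 9.35245380e-04 4.23030972e-04] j7 -0.08310714574769376
[array([ 0.59661589, -0.05857452,  0.11      ]), array([0.42, 0.42, 0.33])]
to way [-0.08204452 -0.12975422  0.23600674]
```

>>> apply_moves(
  increments="0 -0.01 0 0 1 0 0;0 -0.01 0 0 1 0 0;0 -0.01 0 0 1 0 0;0 -0.01 0 0 1 0 0;0 -0.01 0 0 1 0 0;0 -0.01 0 0 1 0 0;0 -0.01 0 0 1 0 0;0 -0.01 0 0 1 0 0",
  squeeze=30,
)

```text
clock: 1.05
tcp_pos: [0.2482, 0.6275, 0.3285]
orientation: [1.038, 1.309, -1.039]
contact_force: [0.0, 0.5, 0.7]
grip_width: 0.0
```

>>> apply_moves(
  increments="0 0 0 0 1 0 0;0 0 0 0 1 0 0;0 0 0 0 1 0 0;0 0 0 0 1 0 0;0 0 0 0 1 0 0;0 0 0 0 1 0 0;0 0 0 0 1 0 0;0 0 0 0 1 0 0",
)

```text
clock: 1.85
tcp_pos: [0.2483, 0.6276, 0.3281]
orientation: [1.724, 0.77, -1.724]
contact_force: [0.2, -0.7, 0.1]
grip_width: 0.0003
```

>>> apply_moves(
  increments="0 0 0 0 1 0 0;0 0 0 0 0.58 0 0;0 0 0 0 0 0 0;0 0 0 0 0 0 0;0 0 0 0 0 0 0;0 0 0 0 0 0 0;0 0 0 0 0 0 0;0 0 0 0 0 0 0",
)

```text
clock: 2.65
tcp_pos: [0.2484, 0.6276, 0.3283]
orientation: [1.844, 0.627, -1.844]
contact_force: [0.0, -0.8, -0.0]
grip_width: -0.0
```

Run:
```python
from bench import r
from h import *
o=r.get_obs();T=R.from_rotvec(o["orientation"]);print(o["clock"],o["tcp_pos"],o["joints"],o["grip_width"],T.as_matrix().round(3))
a=np.array([.42,.38,.33]);b=W(.05,.008,.26);print(tool(a,o),b,T.inv().apply(b-a))
```

```text
2.65 [0.24840887 0.62764959 0.32832721] [-1.60770643  0.4468408   0.46865851  1.48156196 -0.20640443  1.26222884
 -2.03126198] -3.3279328002060514e-05 [[-0.     0.61  -0.793]
 [ 0.    -0.793 -0.61 ]
 [-1.    -0.    -0.   ]]
[-0.00170581  0.30091749  0.01491256] [ 0.59661589 -0.05857452  0.33      ] [-5.27714608e-05  4.55340933e-01  1.27300482e-01]
```

>>> apply_moves(
  increments="0 0 0.0376 0.0019 0 0 0;0 0 0.0376 0.0019 0 0 0;0 0 0.0376 0.0019 0 0 0;0 0 0.0376 0.0019 0 0 0;0 0 0.0376 0.0019 0 0 0;0 0 0.0376 0.0019 0 0 0;0 0 0.0376 0.0019 0 0 0;0 0 0.0376 0.0019 0 0 0",
)

```text
clock: 3.45
tcp_pos: [0.4203, 0.3785, 0.3285]
orientation: [1.845, 0.627, -1.844]
contact_force: [0.1, 0.5, 0.1]
grip_width: 0.0002
```

>>> apply_moves(
  increments="0 0 0.038 0.0106 0 0 0;0 0 0.038 0.0106 0 0 0;0 0 0.038 0.0106 0 0 0;0 0 0.038 0.0106 0 0 0;0 0 0.038 0.0106 0 0 0;0 0 0.038 0.0106 0 0 0;0 0 0.038 0.0106 0 0 0;0 0 0.038 0.0106 0 0 0",
)

```text
clock: 4.25
tcp_pos: [0.538, 0.0856, 0.3286]
orientation: [1.845, 0.628, -1.844]
contact_force: [0.1, 0.5, 0.3]
grip_width: -0.0001
```

>>> apply_moves(
  increments="0 0 0.038 0.0106 0 0 0;0 0 0.038 0.0106 0 0 0;0 0 0.038 0.0106 0 0 0;0 0 0.038 0.0106 0 0 0;0 0 0 0 0 0 0;0 0 0 0 0 0 0;0 0 0 0 0 0 0;0 0 0 0 0 0 0",
)

```text
clock: 5.05
tcp_pos: [0.5965, -0.0574, 0.3282]
orientation: [1.843, 0.63, -1.843]
contact_force: [0.3, 0.2, -0.5]
grip_width: 0.0
```

Run:
```python
from bench import r
from h import *
o=r.get_obs();T=R.from_rotvec(o["orientation"]);print(o["clock"],o["tcp_pos"],o["joints"],T.as_matrix().round(3))
print(tool(W(.05,.008,.07),o))
```

```text
5.05 [ 0.59647176 -0.05742504  0.32820992] [-0.60100189  0.35319253  0.78528834  1.68390674 -0.26482406  1.21475745
 -0.66619017] [[-0.     0.611 -0.791]
 [ 0.001 -0.791 -0.611]
 [-1.    -0.001 -0.   ]]
[0.18820886 0.00114661 0.0006525 ]
```

Tracking is accurate. I'll descend to about 75 mm over the lid and take a check picture.

>>> apply_moves(
  increments="0 0.035 0 0 0 0 0;0 0.035 0 0 0 0 0;0 0.035 0 0 0 0 0;0 0.035 0 0 0 0 0;0 0.03 0 0 0 0 0;0 0.015 0 0 0 0 0;0 0 0 0 0 0 0;0 0 0 0 0 0 0",
)

```text
clock: 5.85
tcp_pos: [0.5973, -0.059, 0.1444]
orientation: [1.845, 0.627, -1.843]
contact_force: [0.8, 0.3, 0.7]
grip_width: -0.0003
```

```bash
cat > look.py <<'E'
import sys
from bench import r
from h import *
n=sys.argv[1];o=r.get_obs();print(o["tcp_pos"],o["contact_force"])
s=r.grab_frame("scene")["color"][170:290,240:390];t=r.grab_frame("top")["color"][160:310,210:400]
cv2.imwrite(f"pics/{n}.png",np.hstack([cv2.resize(s,(400,320),interpolation=2),cv2.resize(t,(400,320),interpolation=2)]))
E
python3 look.py d1
```

```text
[ 0.59730819 -0.05896261  0.14439616] [0.76962294 0.27452346 0.66184351]
```

View pics/d1.png

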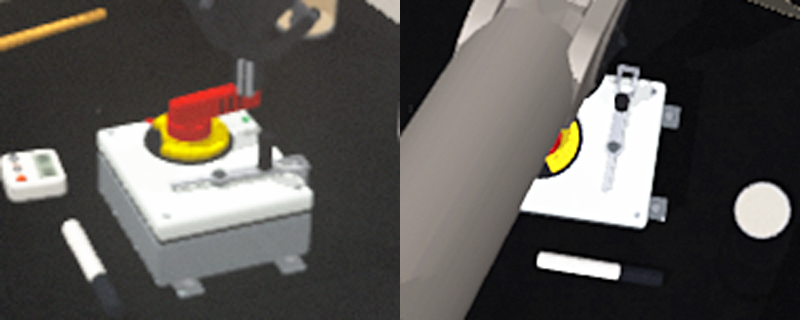

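The scene view shows the closed fingers at (245,80) of the crop, on the near (−y) side of the bar's outer end and well clear of the knob at (265,150). Next is the descent and the arc.

Run:
```python
from bench import r
from h import *
o=r.get_obs();T=R.from_rotvec(o["orientation"])
p=tool(W(.05,.008,.04),o);print(p.round(4));prev=W(.05,.008,.04)
for th in np.linspace(.1,1.5,16):
    u=np.array([np.cos(th),np.sin(th)]);n=np.array([-u[1],u[0]])
    q=.05*u-.020*n+[0,.035];w=W(*q,.04);d=T.inv().apply(w-prev);prev=w
    print(round(th,2),w.round(4),d.round(4))
```

```text
[ 0.0351 -0.0013  0.0006]
0.1 [ 0.5999 -0.0468  0.11  ] [ 0.     -0.0073 -0.0098]
0.19 [ 0.6017 -0.0421  0.11  ] [ 0.     -0.0026 -0.0043]
0.29 [ 0.6031 -0.0373  0.11  ] [ 0.    -0.003 -0.004]
0.38 [ 0.6039 -0.0323  0.11  ] [ 0.     -0.0034 -0.0037]
0.47 [ 0.6044 -0.0273  0.11  ] [ 0.     -0.0037 -0.0034]
0.57 [ 0.6043 -0.0223  0.11  ] [ 0.    -0.004 -0.003]
0.66 [ 0.6038 -0.0173  0.11  ] [-0.     -0.0043 -0.0026]
0.75 [ 0.6028 -0.0124  0.11  ] [-0.     -0.0045 -0.0022]
0.85 [ 0.6014 -0.0076  0.11  ] [-0.     -0.0047 -0.0018]
0.94 [ 0.5995 -0.0029  0.11  ] [-0.     -0.0048 -0.0014]
1.03 [0.5972 0.0016 0.11  ] [-0.     -0.0049 -0.0009]
1.13 [0.5945 0.0058 0.11  ] [-0.     -0.005  -0.0004]
1.22 [0.5914 0.0098 0.11  ] [-0.    -0.005  0.   ]
1.31 [0.588  0.0134 0.11  ] [-0.     -0.005   0.0005]
1.41 [0.5842 0.0167 0.11  ] [-0.     -0.0049  0.001 ]
1.5 [0.5801 0.0197 0.11  ] [-0.     -0.0048  0.0014]
```

>>> apply_moves(
  increments="0 0.012 0 0 0 0 0;0 0.012 0 0 0 0 0;0 0.011 0 0 0 0 0;0 0 0 0 0 0 0;0 0 -0.004 -0.005 0 0 0;0 0 -0.004 -0.005 0 0 0;0 0 -0.0026 -0.0043 0 0 0;0 0 -0.003 -0.004 0 0 0",
)

```text
clock: 6.75
tcp_pos: [0.6022, -0.0387, 0.1085]
orientation: [1.843, 0.624, -1.846]
contact_force: [-3.0, -5.6, 0.1]
grip_width: -0.0002
```

>>> apply_moves(
  increments="0 0 -0.0034 -0.0037 0 0 0;0 0 -0.0037 -0.0034 0 0 0;0 0 -0.004 -0.003 0 0 0;0 0 -0.0043 -0.0026 0 0 0;0 0 -0.0045 -0.0022 0 0 0;0 0 -0.0047 -0.0018 0 0 0;0 0 -0.0048 -0.0014 0 0 0;0 0 0 0 0 0 0",
)

```text
clock: 7.55
tcp_pos: [0.6002, -0.0034, 0.1091]
orientation: [1.845, 0.625, -1.842]
contact_force: [1.2, -4.7, -0.5]
grip_width: -0.0001
```

```bash
python3 look.py d2
```

```text
[ 0.60019188 -0.00340669  0.10905028] [ 1.20256335 -4.72477683 -0.49429385]
```

View pics/d2.png

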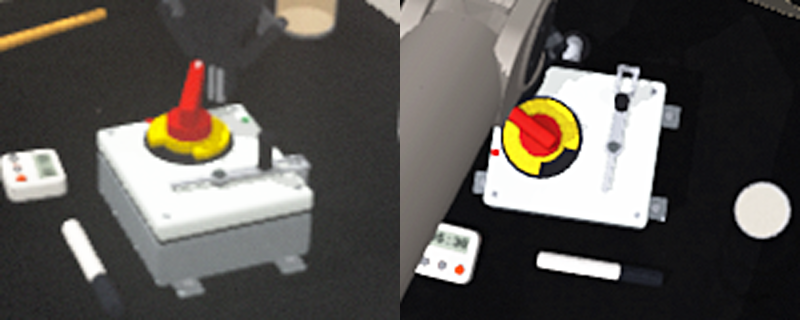

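The handle is at about 0.95 rad and the contact force is about 5 N, as expected. I'll carry on to the stop.

>>> apply_moves(
  increments="0 0 -0.0049 -0.0009 0 0 0;0 0 -0.005 -0.0004 0 0 0;0 0 -0.005 0 0 0 0;0 0 -0.005 0.0005 0 0 0;0 0 -0.0049 0.001 0 0 0;0 0 -0.0048 0.0014 0 0 0;0 0 0 0 0 0 0;0 0 0 0 0 0 0",
)

```text
clock: 8.45
tcp_pos: [0.5825, 0.019, 0.1092]
orientation: [1.848, 0.623, -1.839]
contact_force: [6.5, -4.2, -2.6]
grip_width: 0.0001
```

>>> apply_moves(
  increments="0 0 -0.002 0.0012 0 0 0;0 0 -0.002 0.0012 0 0 0;0 0 0 0 0 0 0;0 0 0 0 0 0 0;0 0 0 0 0 0 0;0 0 0 0 0 0 0;0 0 0 0 0 0 0;0 0 0 0 0 0 0",
)

```text
clock: 9.25
tcp_pos: [0.5819, 0.0193, 0.11]
orientation: [1.854, 0.617, -1.831]
contact_force: [17.0, -8.4, -9.9]
grip_width: -0.0001
```

>>> apply_moves(
  increments="0 0 0.01 0 0 0 0;0 0 0.015 0 0 0 0;0 -0.02 0 0 0 0 0;0 -0.03 0 0 0 0 0;0 -0.03 0 0 0 0 0;0 -0.03 0 0 0 0 0;0 0 0 0 0 0 0;0 0 0 0 0 0 0",
)

```text
clock: 10.05
tcp_pos: [0.5908, 0.0016, 0.2185]
orientation: [1.845, 0.628, -1.844]
contact_force: [-0.2, -0.1, -0.9]
grip_width: -0.0
```

```bash
python3 look.py d3
python3 - <<'E'
from bench import r
from h import *
f=r.grab_frame("top")
o=r.get_obs();T=R.from_rotvec(o["orientation"]);s=.5**.5
q=lambda ph,e:W(.044*np.cos(ph)+e*s,-.040-.044*np.sin(ph)+e*s,.038)
prev=q(.0,.030);print(tool(prev,o).round(4),prev)
for ph in np.linspace(.0,1.5,17):
    w=q(ph,.017);print(round(ph,2),w.round(4),T.inv().apply(w-prev).round(4));prev=w
E
```

```text
[0.59083746 0.00164895 0.21851728] [-0.18922502 -0.05415918 -0.91040354]
[0.1089 0.0817 0.0394] [ 0.60821397 -0.08711324  0.108     ]
0.0 [ 0.5979 -0.095   0.108 ] [ 0.    -0.     0.013]
0.09 [ 0.5972 -0.0991  0.108 ] [0.     0.0028 0.0031]
0.19 [ 0.5961 -0.1031  0.108 ] [0.     0.0025 0.0033]
0.28 [ 0.5946 -0.1069  0.108 ] [0.     0.0022 0.0035]
0.38 [ 0.5928 -0.1106  0.108 ] [0.     0.0018 0.0037]
0.47 [ 0.5906 -0.1141  0.108 ] [0.     0.0015 0.0039]
0.56 [ 0.5881 -0.1174  0.108 ] [0.     0.0011 0.004 ]
0.66 [ 0.5853 -0.1205  0.108 ] [0.     0.0007 0.0041]
0.75 [ 0.5823 -0.1232  0.108 ] [0.     0.0003 0.0041]
0.84 [ 0.579  -0.1257  0.108 ] [ 0.     -0.      0.0041]
0.94 [ 0.5755 -0.1279  0.108 ] [ 0.     -0.0004  0.0041]
1.03 [ 0.5718 -0.1297  0.108 ] [ 0.     -0.0008  0.004 ]
1.12 [ 0.5679 -0.1311  0.108 ] [ 0.     -0.0012  0.0039]
1.22 [ 0.5639 -0.1322  0.108 ] [ 0.     -0.0016  0.0038]
1.31 [ 0.5599 -0.1329  0.108 ] [ 0.     -0.0019  0.0037]
1.41 [ 0.5558 -0.1333  0.108 ] [ 0.     -0.0022  0.0035]
1.5 [ 0.5517 -0.1332  0.108 ] [ 0.     -0.0026  0.0032]
```

View pics/d3.png

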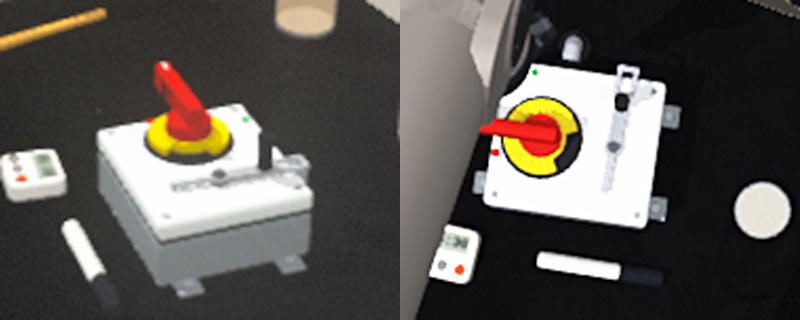

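The handle points left at crop (480,129)→(560,133) and the timer hasn't moved. The bar looks a few degrees short of off, so I'll measure its angle.

```bash
cat > ang.py <<'E'
from bench import r
from h import *
f=r.grab_frame("top");im=f["color"]
m=mask(im,*RED,(235,170,115,105));c=max(cv2.findContours(m,0,1)[0],key=cv2.contourArea)
m2=np.zeros_like(m);cv2.drawContours(m2,[c],-1,255,-1);p=cast(f,pts(m2),.117)[:,:2]
ax=(BC+BR.apply([0,.035,0]))[:2];d=np.linalg.norm(p-ax,axis=1)
for lo in(.030,.036):
    q=p[d>lo].astype(np.float32);v=q.mean(0)-ax;l=cv2.fitLine(q,2,0,.001,.001).ravel()
    print(len(q),"centroid angle",np.arctan2(v[1],v[0])-BY,"line",np.arctan2(l[1],l[0])-BY,"reach",d.max())
E
python3 ang.py
python3 - <<'E'
import sys;sys.path.insert(0,".")
import cv2
from h import *
from bench import r
f=r.grab_frame("top")
# same estimate on the starting picture
im=cv2.imread("pics/top0.png");p=cast(f,pts(mask(im,*RED,(255,170,60,80))),.117)[:,:2]
ax=(BC+BR.apply([0,.035,0]))[:2];d=np.linalg.norm(p-ax,axis=1);v=p[d>.03].mean(0)-ax;print("start",np.arctan2(v[1],v[0])-BY)
E
```

```text
84 centroid angle 1.551408041803129 line -1.3082169 reach 0.05842425371290688
67 centroid angle 1.5589396121559 line -1.1710411 reach 0.05842425371290688
start 0.16609202237960866
```

>>> apply_moves(
  increments="0 0 0.016 0.008 0 0 0;0 0 0.016 0.008 0 0 0;0 0 0.016 0.008 0 0 0;0 0 0.016 0.008 0 0 0;0 0 0.0177 0.0074 0 0 0;0 0 0 0 0 0 0;0 0 0 0 0 0 0;0 0 0 0 0 0 0",
)

```text
clock: 11.1
tcp_pos: [0.6092, -0.0859, 0.2178]
orientation: [1.843, 0.629, -1.844]
contact_force: [0.9, 0.2, -0.3]
grip_width: 0.0001
```

```bash
python3 ang.py; python3 look.py d4
```

```text
[ 0.60922855 -0.08583052  0.21789828] [ 0.2792835  -0.12409721  0.11192996]Traceback (most recent call last):
  File "ang.py", line 4, in <module>
    m=mask(im,*RED,(235,170,115,105));c=max(cv2.findContours(m,0,1)[0],key=cv2.contourArea)
                                        ~~~^^^^^^^^^^^^^^^^^^^^^^^^^^^^^^^^^^^^^^^^^^^^^^^^
ValueError: max() iterable argument is empty
```

View pics/d4.png

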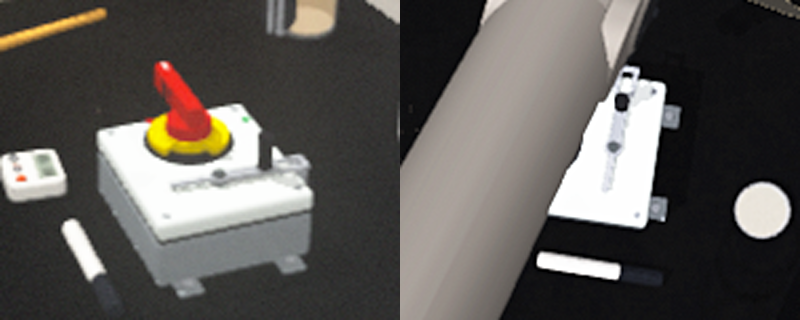

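The arm hides the top view, so I'll use the scene view. The bar's outer end is at crop (163,64), about full-image px (301,194).

Run:
```python
from bench import r
from h import *
f=r.grab_frame("scene");im=f["color"]
m=mask(im,*RED,(285,180,50,60));p=pts(m)
print("red ext: left",p[:,0].min(),"top",p[:,1].min(),"right",p[:,0].max(), "top row cols",p[p[:,1]<=p[:,1].min()+1].tolist())
L=[]
for th in(1.3,1.4,1.45,1.5,1.571):
    rr=R.from_euler("z",th);c=[W(*(rr.apply([a,b,z])+[0,.035,0])) for a in(-.019,.075) for b in(-.008,.008) for z in(.021,.047)]
    q=proj(f,c);print(th,"left/top/right",q.min(0).round(1),q.max(0).round(1)[0],"tip top corners",q[[5,7]].round(1).tolist())
cv2.imwrite("pics/d5.png",cv2.resize(im[180:250,275:355],None,fx=7,fy=7,interpolation=cv2.INTER_CUBIC))
```

```text
red ext: left 295 top 193 right 318 top row cols [[299, 193], [303, 193], [298, 194], [299, 194], [303, 194], [304, 194]]
1.3 left/top/right [302.7 191.6] 313.2 tip top corners [[308.9, 191.6], [302.8, 191.9]]
1.4 left/top/right [299.9 191.6] 313.9 tip top corners [[306.0, 191.6], [299.9, 192.2]]
1.45 left/top/right [298.5 191.7] 314.3 tip top corners [[304.6, 191.7], [298.5, 192.4]]
1.5 left/top/right [297.1 191.8] 314.6 tip top corners [[303.1, 191.8], [297.2, 192.7]]
1.571 left/top/right [295.2 192. ] 315.0 tip top corners [[301.1, 192.0], [295.3, 193.1]]
```

View pics/d5.png

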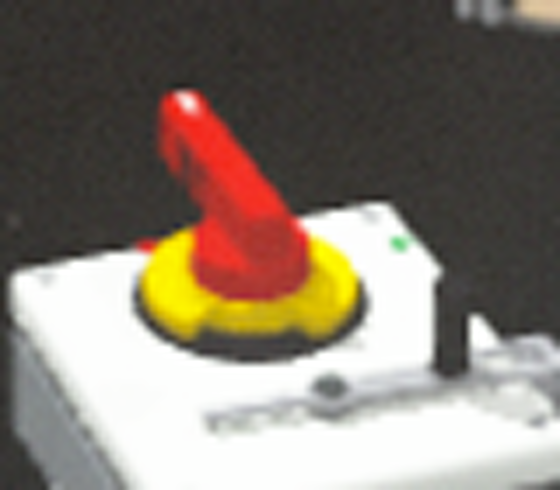

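Run:
```python
from bench import r
from h import *
f=r.grab_frame("scene");im=f["color"]
y=pts(mask(im,*YEL,(285,190,60,60)));print("yellow obs",y.min(0),y.max(0))
t=np.linspace(0,6.28,200)
ring=lambda R_,z:proj(f,[W(R_*np.cos(a),.035+R_*np.sin(a),z) for a in t])
q=ring(.038,.010);print("pred collar top",q.min(0),q.max(0))
rd=pts(mask(im,*RED,(285,180,50,60)));print("red max",rd.max(0));q=ring(.022,.026);q2=ring(.022,.010);print("pred hub",np.r_[q,q2].max(0),q.min(0))
c=proj(f,[W(a,b,0) for a,b in((-.075,-.085),(-.075,.085),(.075,.085),(.075,-.085))]);print("lid pred",c)
b=cast(f,[[298.2,194.3],[304,193.3]],.117);print(b)
# start image
im0=cv2.imread("pics/scene0.png");rd=pts(mask(im0,*RED,(285,180,60,60)));print("start red",rd.min(0),rd.max(0))
for th in(0.,.13,.17):
    rr=R.from_euler("z",th);q=proj(f,[W(*(rr.apply([a,b,z])+[0,.035,0])) for a in(-.019,.075) for b in(-.008,.008) for z in(.021,.047)]);print(th,q.min(0),q.max(0))
```

```text
yellow obs [295 212] [326 228]
pred collar top [293.657618  211.3986097] [324.04988    227.37440499]
red max [318 222]
pred hub [317.80170353 223.89349963] [300.1040133  209.21260387]
lid pred [[298.00909513 254.43863186]
 [274.00409533 218.30124508]
 [328.2757297  207.79957143]
 [356.51310058 241.6831711 ]]
[[0.55597879 0.04103346 0.117     ]
 [0.57161466 0.03871026 0.117     ]]
start red [295 199] [337 222]
0.0 [300.6500439  199.68847522] [338.125777   218.42992979]
0.13 [300.68902092 198.0232792 ] [336.67075664 218.81793186]
0.17 [300.72915224 197.54058784] [336.13291785 218.92621494]
```

Corrected for the ~2 px bias seen on the collar, the bar tip gives about 1.53 rad. The top view gave 1.55, and the stop was felt at 19 N, so the handle is off. Now I'll descend behind the knob and swing the hasp.

>>> apply_moves(
  increments="0 0.03 0 0 0 0 0;0 0.03 0 0 0 0 0;0 0.03 0 0 0 0 0;0 0.02 0 0 0 0 0;0 0 0 0 0 0 0;0 0 0 0.005 0 0 0;0 0 0 0.005 0 0 0;0 0 0 0.003 0 0 0",
)

```text
clock: 12.15
tcp_pos: [0.5998, -0.096, 0.1099]
orientation: [1.847, 0.625, -1.842]
contact_force: [5.1, 0.4, 0.1]
grip_width: -0.0001
```

>>> apply_moves(
  increments="0 0 0.0028 0.0031 0 0 0;0 0 0.0025 0.0033 0 0 0;0 0 0.0022 0.0035 0 0 0;0 0 0.0018 0.0037 0 0 0;0 0 0.0015 0.0039 0 0 0;0 0 0.0011 0.004 0 0 0;0 0 0.0007 0.0041 0 0 0;0 0 0.0003 0.0041 0 0 0",
)

```text
clock: 12.95
tcp_pos: [0.5826, -0.1239, 0.108]
orientation: [1.844, 0.627, -1.846]
contact_force: [2.4, 0.4, -0.3]
grip_width: 0.0001
```

```bash
python3 look.py d6
```

```text
[ 0.58262165 -0.12391998  0.10800596] [ 2.36298531  0.35318748 -0.27403827]
```

View pics/d6.png

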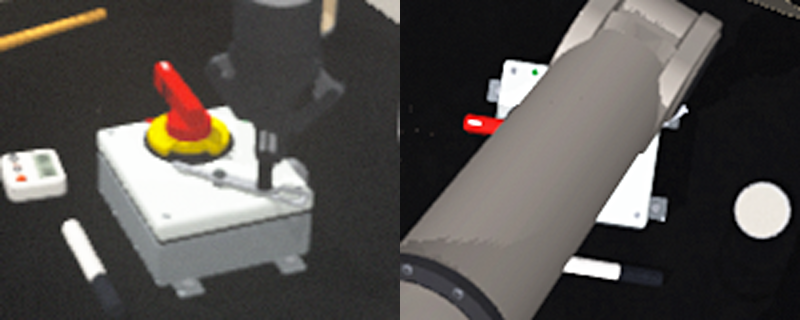

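The hasp is moving: the arm's eye is at crop (300,195) and the knob at (265,172), with the fingers behind it. I'll continue.

>>> apply_moves(
  increments="0 0 0 0.0041 0 0 0;0 0 -0.0004 0.0041 0 0 0;0 0 -0.0008 0.004 0 0 0;0 0 -0.0012 0.0039 0 0 0;0 0 -0.0016 0.0038 0 0 0;0 0 -0.0019 0.0037 0 0 0;0 0 -0.0022 0.0035 0 0 0;0 0 -0.0026 0.0032 0 0 0",
)

```text
clock: 13.85
tcp_pos: [0.5526, -0.1336, 0.1083]
orientation: [1.845, 0.627, -1.844]
contact_force: [5.8, -0.6, -0.3]
grip_width: 0.0001
```

>>> apply_moves(
  increments="0 0 -0.0026 0.003 0 0 0;0 0 -0.002 0.002 0 0 0;0 0 0 0 0 0 0;0 0 0 0 0 0 0;0 0 0 0 0 0 0;0 0 0 0 0 0 0;0 0 0 0 0 0 0;0 0 0 0 0 0 0",
)

```text
clock: 14.65
tcp_pos: [0.5506, -0.1318, 0.1096]
orientation: [1.849, 0.625, -1.834]
contact_force: [12.1, 1.8, -1.5]
grip_width: -0.0002
```

```bash
python3 look.py d7
```

```text
[ 0.55058277 -0.1317735   0.10959662] [12.05099817  1.83197081 -1.54916738]
```

View pics/d7.png

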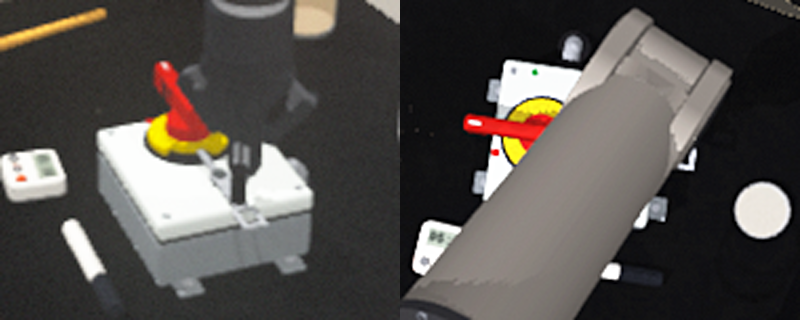

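The eye stands out past the right edge at crop (687,160), and the stop is felt at 12 N. I'll back off, rise and clear the view.

>>> apply_moves(
  increments="0 0 0 -0.008 0 0 0;0 0 0 -0.016 0 0 0;0 -0.02 0 0 0 0 0;0 -0.04 0 0 0 0 0;0 -0.04 0 0 0 0 0;0 -0.04 0 0 0 0 0;0 -0.04 0 0 0 0 0;0 -0.02 0 0 0 0 0",
)

```text
clock: 15.55
tcp_pos: [0.5659, -0.1183, 0.3114]
orientation: [1.846, 0.626, -1.842]
contact_force: [-0.2, -0.0, -0.7]
grip_width: 0.0003
```

>>> apply_moves(
  increments="0 0 -0.035 -0.015 0 0 0;0 0 -0.035 -0.015 0 0 0;0 0 -0.035 -0.015 0 0 0;0 0 -0.035 -0.015 0 0 0;0 0 -0.035 -0.01 0 0 0;0 0 -0.035 0 0 0 0;0 0 -0.035 0 0 0 0;0 0 -0.035 0 0 0 0",
)

```text
clock: 16.35
tcp_pos: [0.4484, 0.1476, 0.308]
orientation: [1.842, 0.626, -1.846]
contact_force: [-0.9, 0.1, -0.1]
grip_width: -0.0
```

```bash
python3 ang.py
python3 - <<'E'
from bench import r
from h import *
print(r.get_obs()["clock"],r.get_obs()["contact_force"])
im=r.grab_frame("top")["color"];cv2.imwrite("pics/e1.png",cv2.resize(im[170:300,210:400],None,fx=4,fy=4,interpolation=2))
E
```

```text
173 centroid angle 1.5329471152353926 line 1.5740808 reach 0.07599525989017145
156 centroid angle 1.5344096785345416 line 1.5769432 reach 0.07599525989017145
16.4 [-1.49182223  3.44963839 -1.86764822]
```

View pics/e1.png

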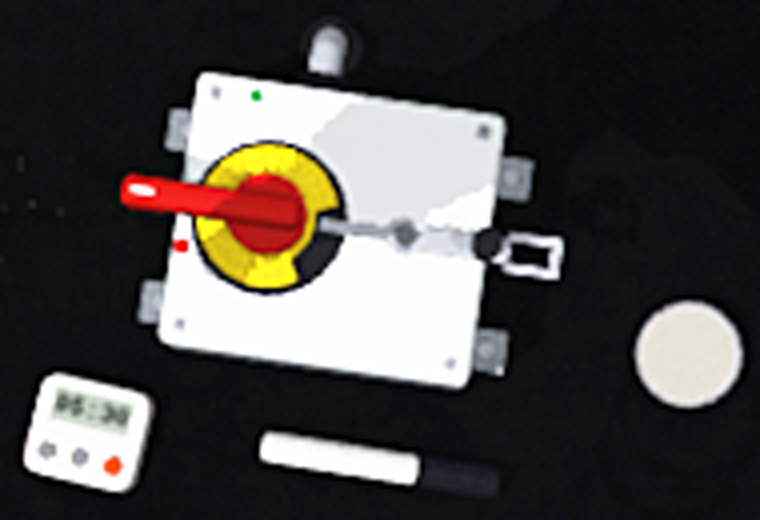

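The handle measures about 1.57 rad. The hasp arm, (404,233)→(540,256), runs parallel to the lid's side with its eye outside and its tail in the notch. The loose things are where they were. I'll let the arm settle, then hand in.

>>> apply_moves(
  increments="0 0 0 0 0 0 0;0 0 0 0 0 0 0;0 0 0 0 0 0 0;0 0 0 0 0 0 0;0 0 0 0 0 0 0;0 0 0 0 0 0 0;0 0 0 0 0 0 0;0 0 0 0 0 0 0",
)

```text
clock: 17.25
tcp_pos: [0.45, 0.1463, 0.3083]
orientation: [1.844, 0.627, -1.844]
contact_force: [-1.2, -0.6, 0.5]
grip_width: -0.0001
```

```bash
python3 -c "
from bench import r
print(r.get_obs()['contact_force'],r.hand_in())"
```

```text
the job is handed in; nothing more can be done
[-1.2190304  -0.55278561  0.47386483] None
```

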